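# Make up two casting kits on a jeweller's bench

## Robot

A 7-joint arm with a two-finger parallel gripper is mounted at the origin on the work surface. World frame = base frame: x ahead of the robot, y to its left, z up, the work surface at z = 0. Lengths are in m, angles in rad, forces in N, time in s.
With the tool pointing down it reaches from about 0.35 to 0.9 m from the base axis. Payload 19.9 kg.
Tool frame: the origin (TCP) lies on the centre line of the jaws, within the pads' length; the fingertips stand 17 mm ahead of it and the grasp point (between the pads) lies 2 mm behind it; z points along the fingers, y is the line along which they close (so a half turn about z gives the same grasp; the last joint's range is limited). The gripper opens to 85 mm and grips with 20 to 120 N. Pads are 22 mm wide; open, the fingers measure 114 mm over their backs; the gripper's body (76 mm by 85 mm) begins 54 mm behind the grasp point. The pads swing forward as they close: fully open they stand 13 mm farther back than shut.
Start: joints at [-1.321, 0.417, -0.01, 1.614, 0.005, 1.111, -0.053], TCP at [0.18, 0.599, 0.248] pointing down, gripper open.
Joint ranges: [-2.81, 2.81], [-0.39, 2.02], [-1.27, 1.25], [0.06, 2.57], [-1.19, 4.33], [0.19, 2], [-2.82, 2.82]. Speed limits (rad/s): [1.89, 1.89, 2.39, 2.39, 3.01, 3.01, 3.01].

## Interface

Orientations are given as a unit quaternion [w, x, y, z].
In Python, from rig import manip, cams, ticket gives the robot as it stands.
- The arm moves only by the tool tcp_steps, called after ">>>" in YAML: its name, and indented under it one key for each argument. Schema: {"type":"object","properties":{"deltas":{"type":"array","items":{"type":"object","properties":{"d":{"type":"array","items":{"type":"number"},"minItems":3,"maxItems":3},"rot":{"type":"array","items":{"type":"number"},"minItems":3,"maxItems":3}},"additionalProperties":false},"minItems":1,"maxItems":10},"aperture":{"type":"number"},"force":{"type":"number"},"only":{"type":"string"},"quiet":{"type":"boolean"},"lines":{"type":"string"}},"required":["deltas"],"additionalProperties":false}. deltas is a list of rows, 1 to 10 of them, each an object with the fields d (a list: dx, dy, dz in shares of the most that a row can go, 1 being 62.5 mm), rot (a list: a rotation vector rx, ry, rz in units of 0.25 rad); a field left out counts as zero; each row shifts and turns the commanded pose from where the row before left it, along the tool's axes as they then stand; what a row does not reach is not made up. A row lasts 1/8 s, in which the tool goes at most 0.0625 m and 0.188 rad, less where a joint would pass 70% of its speed; a pose out of reach is approached as far as the arm can. aperture is the finger opening in m, set as the call begins (left out keeps the last). The fingers move at their own pace and stop on an object; force is the grip in N (left out, the last holds). Time passes only in rows, so rows that do not move let the fingers close. The tool returns the time, the measured TCP pose, the force, the opening and the grip force at its end. only (a regular expression) keeps the lines of the reply that match it, lines (a string "A,B") keeps lines A to B, and quiet returns only ok. Input that does not fit is refused with a message, and nothing moves.
- manip.read_state(): the state, without advancing time (a new reading comes with each control period).
- cams.capture(name): name is "scene" or "top" or "wrist"; returns a dict with "color" (420x560x3 uint8, red, green, blue), "camera_matrix" (3x3 intrinsics, pixels), "dist_coeffs" ([k1, k2, p1, p2, k3] as OpenCV has them; the pictures are not rectified), "R" (3x3) and "t" (3): a world point X has camera coordinates R X + t. Camera axes: x right, y down, z forward; pixel columns grow to the right and rows downward; lengths in m; the calibration is good to about 2 mm. A picture is of the moment at which its call begins. There is no depth.
- ticket.hand_in(): hands the job in; it is judged then, once.
The state is a dict: "t": time; "q": joint angles; "joint_velocities": joint speeds; "effort": joint torques, N m; "eef_pos": TCP position; "orientation": TCP orientation; "wrist_force": force on the tool from outside, world axes, zero at the start; "ft_torque": the same for the moment, N m; "gripper_width": finger opening in m; "grip_force": force on a finger pad.
Only numpy, scipy, OpenCV 4.12 (cv2) and the standard library are available. Lean on these libraries where they do the work, as an engineer would, in place of code of your own. Each camera call takes 0.05 s, during which the arm holds its last target. There are 200 camera calls.

## Task

Make up two casting kits from the stock on the bench. In the two-bay tray, set the rubber sprue base boss-up in the wide bay, with the tall flask standing on it around its boss, and stand the flat-sided wax tube upright in the narrow bay; in the undivided tray, stand the short wide flask with the round wax tube standing upright inside it. Leave the slim flask and the square wax block where they are.

Things in the scene. Friction and masses are not known exactly. Their poses are not given: they have to be found in the camera images.
- two_bay_tray: Wooden tray fixed to the bench, 208 mm (x) by 132 mm (y), 18 mm high, floor 6 mm thick, walls and divider 6 mm thick and as high as the tray (12 mm above its floor). One divider across it leaves a wide bay (115 mm along x by 120 mm along y inside, centred at x = -40.5 mm, y = 0) and a narrow bay (75 mm by 120 mm, centred at x = +60.5 mm). Origin: centre of the underside; z up.
- open_tray: Undivided square wooden tray fixed to the bench, 132 by 132 mm outside, 120 by 120 mm inside, 18 mm high, floor 6 mm thick, walls 6 mm thick. Origin: centre of the underside; z up.
- sprue_base: Dark rubber sprue base: a solid disc 62 mm in diameter and 18 mm high with a low central boss on top, tapering from 26 to 20 mm in diameter, 8 mm high (26 mm overall). It lies boss up. Origin: centre of the underside; z up.
- tall_flask: Tall casting flask: plain steel tube open at both ends, 54 mm outside and 48 mm inside diameter, 80 mm high, standing upright; about 0.28 kg. Origin: centre of the lower end; z along its axis, up.
- short_flask: Short wide casting flask: plain steel tube open at both ends, 64 mm outside and 58 mm inside diameter, 32 mm high, standing upright; about 0.16 kg. Origin: centre of the lower end; z up.
- slim_flask: Slim flask, not wanted in either kit: steel tube 40 mm outside, 34 mm inside diameter, 60 mm high, standing upright. Origin: centre of the lower end.
- round_wax: Round wax ring tube: dark green carving wax, standing upright, 28 mm in diameter with a 14 mm bore, 70 mm high, about 50 g. Origin: centre of the lower end; z along its axis, up.
- flat_wax: Flat-sided wax ring tube: dark green carving wax, standing upright, 60 mm high, about 50 g, with a 14 mm bore; seen from above it is a D: rounded (radius 14 mm about the bore) towards its -x, with straight parallel sides 28 mm apart (at y = -14 and +14 mm) running to a flat face at x = +20 mm. Origin: on the bore's axis at the lower end; z up.
- square_wax: Solid square wax block, not wanted in either kit: dark green carving wax, standing upright, 36 by 36 mm, 50 mm high, no bore. Origin: centre of the underside.
Mind the look-alikes: they are no part of the job. Leave any orange or yellow look-alike of the short_flask alone.

How it is judged:
By the outcome, as a careful person would: the job done as asked, in the order asked, and still so for the second after the job is handed in, with the robot touching nothing.
It also fails if it takes over 144 s, if anything falls off the work surface, if the arm or the gripper's body presses on something with over 40 N, if the wrist force passes 120 N, or if a joint passes its speed limit or range.

## Working session

There is one attempt and no reset: what is moved stays moved. The work goes in short steps, Python scripts to look and compute and a tool call to move; the robot and the scene stay as the last step left them, time stands still between calls to the robot, and variables do not carry over. Pictures are saved under pics/ and viewed, at most 14 in all, crops included, and the job is handed in when it is done.

```bash
ls; mkdir -p pics
```

Run:
```python
from rig import manip,cams,ticket
import cv2,pickle
for n in ["scene","top"]:
    c=cams.capture(n); pickle.dump(c,open(f"{n}.pkl","wb")); cv2.imwrite(f"pics/{n}0.png",c["color"][:,:,::-1])
    print(n,c["camera_matrix"],c["dist_coeffs"],c["R"],c["t"])
s=manip.read_state();print(s["t"],s["eef_pos"],s["orientation"],s["gripper_width"])
```

```text
pics
scene [[450.37360208   0.         276.26796493]
 [  0.         450.37360208 212.51823407]
 [  0.           0.           1.        ]] [0.03528991 0.         0.         0.         0.        ] [[-0.82921374  0.5589281   0.00199149]
 [ 0.32240566  0.48121857 -0.81515844]
 [-0.45657329 -0.67529851 -0.57923463]] [ 0.44204747 -0.16319049  1.26619649]
top [[512.10104921   0.         281.22424764]
 [  0.         512.10104921 222.8028639 ]
 [  0.           0.           1.        ]] [-0.00330945  0.          0.          0.          0.        ] [[ 0.02028625 -0.9997927  -0.0017398 ]
 [-0.99405853 -0.01998371 -0.10699672]
 [ 0.10693977  0.00390003 -0.99425785]] [0.00546295 0.55367515 0.97744922]
0.1 [0.17976991 0.59828559 0.2477159 ] [-1.93704121e-05  1.45397471e-01  9.89373166e-01 -5.59950636e-04] 0.08531771289280729
```

View pics/scene0.png

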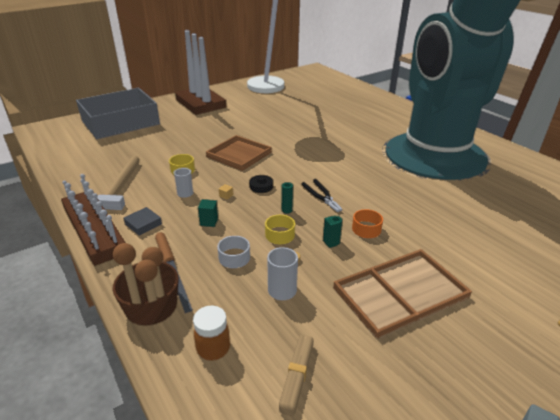

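View pics/top0.png

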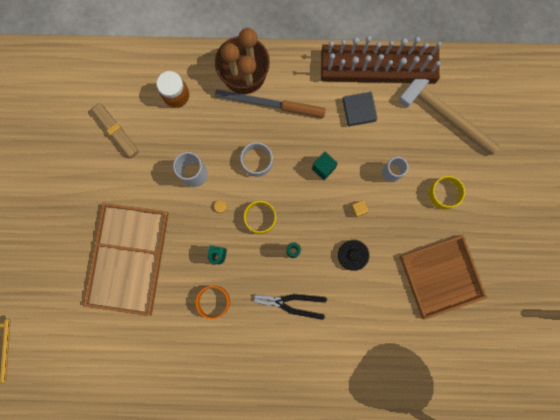

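Candidates (top view): short flask = steel (257,160), against the yellow rings (260,217) and (448,193) and the orange ring (213,302). Tall flask (190,170) against slim flask (397,170). Flat wax (217,256), round wax (293,250), square wax (325,166). Sprue base: black disc (353,255), with the dark block (360,108) ruled out. Next I check these choices in a close crop.

Create h.py:
```python
import numpy as np,cv2,pickle
def ray(c,uv,z):
    uv=np.asarray(uv,float).reshape(-1,1,2)
    n=cv2.undistortPoints(uv,c["camera_matrix"],c["dist_coeffs"])[:,0]
    d=np.c_[n,np.ones(len(n))]@c["R"]; o=-c["R"].T@c["t"]
    return o+d*((z-o[2])/d[:,2])[:,None]
def proj(c,X):
    return cv2.projectPoints(np.asarray(X,float).reshape(-1,1,3),cv2.Rodrigues(c["R"])[0],c["t"],c["camera_matrix"],c["dist_coeffs"])[0][:,0]
def masks(c):
    hsv=cv2.cvtColor(c["color"],cv2.COLOR_RGB2HSV); H,S,V=hsv[...,0],hsv[...,1],hsv[...,2]
    return {"steel":(S<75)&(V>70)|((H>95)&(H<140)&(V>60)),"green":(H>60)&(H<95)&(S>90),"black":(V<60)&~((H>60)&(H<95)&(S>90))}
def blob(c,kind,uv,r=40):
    m=masks(c)[kind].astype(np.uint8); m=cv2.morphologyEx(m,cv2.MORPH_CLOSE,np.ones((3,3)))
    cs,_=cv2.findContours(m,cv2.RETR_EXTERNAL,cv2.CHAIN_APPROX_NONE)
    cs=[k for k in cs if cv2.contourArea(k)>40]
    return min(cs,key=lambda k:np.hypot(*(np.mean(k[:,0],0)-uv)))
def cen(k):
    M=cv2.moments(k);return np.array([M["m10"],M["m01"]])/M["m00"]
```

Run:
```python
from h import *
t=pickle.load(open("top.pkl","rb"));s=pickle.load(open("scene.pkl","rb"))
O=dict(tall=("steel",(190,170),.08,(283,273)),short=("steel",(257,160),.032,(234,252)),slim=("steel",(397,170),.06,(184,182)),base=("black",(353,255),.018,(261,184)),
 round=("green",(293,250),.07,(288,198)),flat=("green",(217,256),.06,(333,231)),square=("green",(325,166),.05,(208,213)))
im=t["color"].copy()
for n,(kd,uv,h,uv2) in O.items():
    k=blob(t,kd,uv);k2=blob(s,kd,uv2)
    cv2.drawContours(im,[k],-1,(255,0,255),1) if 0 else None
    print(n,ray(t,cen(k),h/2)[0][:2].round(4),cv2.contourArea(k),cv2.boundingRect(k),"|",ray(s,cen(k2),h/2)[0][:2].round(4),cv2.boundingRect(k2))
cv2.imwrite("pics/c1.png",cv2.resize(im[130:330,70:337],None,fx=3,fy=3,interpolation=cv2.INTER_CUBIC)[:,:,::-1])
cv2.imwrite("pics/c2.png",cv2.resize(im[130:330,270:500],None,fx=3,fy=3,interpolation=cv2.INTER_CUBIC)[:,:,::-1])
```

```text
tall [0.6554 0.1986] 854.5 (173, 152, 35, 35) | [0.653  0.1958] (267, 246, 31, 55)
short [0.684  0.0698] 857.0 (240, 142, 33, 35) | [0.6829 0.0698] (217, 235, 34, 34)
slim [ 0.6659 -0.207 ] 459.0 (382, 156, 27, 26) | [ 0.6641 -0.2053] (174, 168, 20, 30)
base [ 0.4942 -0.1272] 678.0 (338, 241, 31, 29) | [ 0.4949 -0.1249] (250, 176, 23, 17)
round [ 0.5007 -0.0072] 128.0 (287, 243, 13, 14) | [ 0.4993 -0.0074] (282, 183, 11, 30)
flat [0.4887 0.1425] 235.0 (208, 246, 18, 18) | [0.4886 0.14  ] (324, 216, 18, 31)
square [ 0.6712 -0.0665] 348.0 (313, 153, 24, 26) | [ 0.6702 -0.0671] (199, 200, 18, 26)
```

View pics/c1.png

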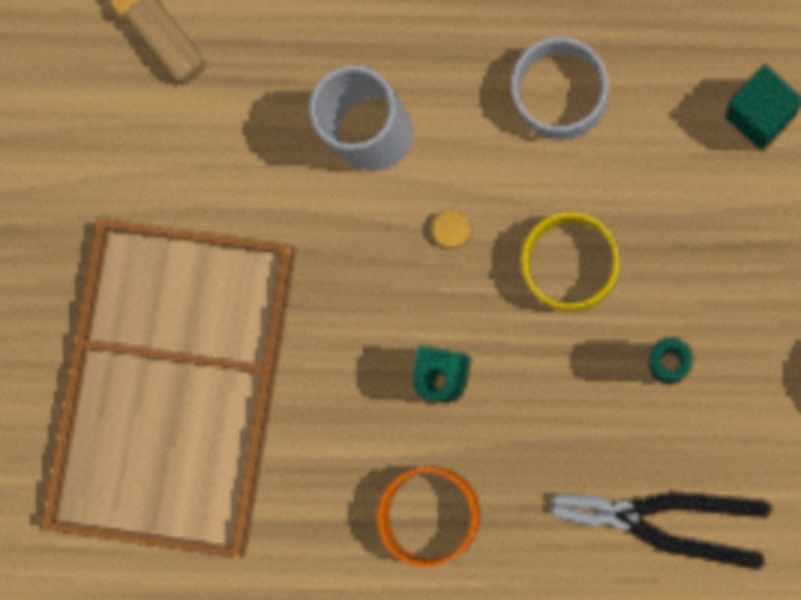

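View pics/c2.png

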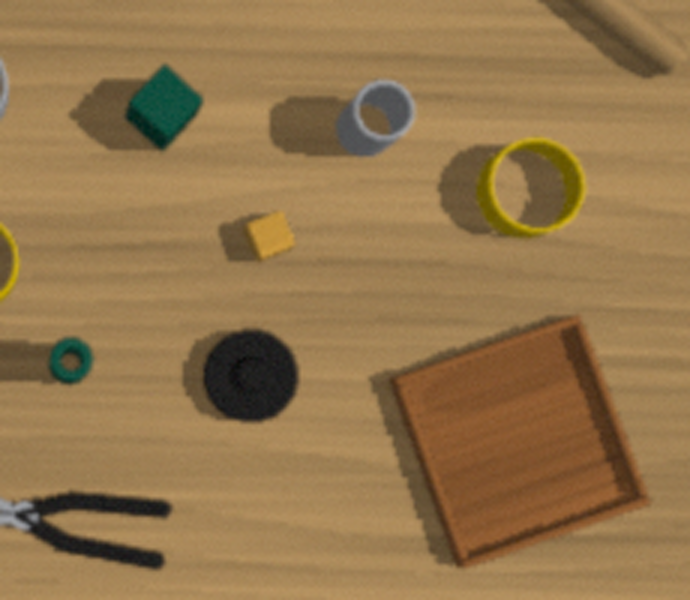

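The crops confirm the choice: plain steel short flask at (257,160), D-shaped flat wax at (217,256) with its flat face up-image, annular round wax, and a black base with its boss visible. The two-bay tray's narrow bay is at the far end. Now the tray poses.

Run:
```python
from h import *
t=pickle.load(open("top.pkl","rb"))
f=lambda p,o,z:ray(t,np.array(p,float)/3+o-1/3,z)[:,:2]
A=f([(97,220),(293,248),(240,555),(42,525)],(70,130),.018)  # TL TR BR BL
print(A.round(4),[np.linalg.norm(A[i]-A[i-1]).round(4) for i in range(4)])
c=A.mean(0);ex=(A[0]+A[1]-A[2]-A[3]);ex/=np.linalg.norm(ex);yaw=np.arctan2(ex[1],ex[0])
print("twobay",c,yaw,"wide",c-.0405*ex,"narrow",c+.0605*ex)
d=f([(88,345),(258,370)],(70,130),.018).mean(0); print("div offset along x",(d-c)@ex)
B=f([(393,380),(578,317),(648,498),(462,566)],(270,130),.018)
print([np.linalg.norm(B[i]-B[i-1]).round(4) for i in range(4)],"open",B.mean(0),"edge angles",[np.arctan2(*(B[i]-B[i-1])[::-1]).round(3) for i in range(4)])
F=f([(417,347),(469,352),(465,395)],(70,130),.06);print("flat corners",F)
e=F[0]-F[1];print("flat yaw",np.arctan2(*e[::-1])-np.pi/2, "bore",f([(438,381)],(70,130),.06))
k=blob(t,"green",(217,256));print(cv2.minAreaRect(k))
print("boss",f([(253,372)],(270,130),.026))
```

```text
[[0.5873 0.3759]
 [0.5711 0.2443]
 [0.3691 0.27  ]
 [0.3857 0.4003]] [np.float64(0.2031), np.float64(0.1326), np.float64(0.2037), np.float64(0.1313)]
twobay [0.47832169 0.3226058 ] -0.12331334071673951 wide [0.43812923 0.32758734] narrow [0.53836229 0.31516423]
div offset along x 0.018557773197168517
[np.float64(0.1278), np.float64(0.1302), np.float64(0.1256), np.float64(0.1304)] open [ 0.45547882 -0.30381672] edge angles [np.float64(0.354), np.float64(-1.225), np.float64(-2.786), np.float64(1.933)]
flat corners [[0.50440476 0.15339891]
 [0.50190491 0.12038238]
 [0.47472244 0.12204307]]
flat yaw -0.07557110484417207 bore [[0.48319255 0.13937579]]
((216.17567443847656, 254.94595336914062), (17.09749412536621, 16.604297637939453), 9.462322235107422)
boss [[ 0.49585988 -0.1272597 ]]
```

Add to h.py:
```python
def go(x,y,z,yaw=-.123):
    from rig import manip
    from scipy.spatial.transform import Rotation as Ro
    s=manip.read_state();q=s["orientation"];R=Ro.from_quat([q[1],q[2],q[3],q[0]])
    T=Ro.from_matrix(np.array([[-np.cos(yaw),-np.sin(yaw),0],[-np.sin(yaw),np.cos(yaw),0],[0,0,-1]]))
    print("rot",(R.inv()*T).as_rotvec().round(3),"delta after rot",T.inv().apply(np.array([x,y,z])-s["eef_pos"]).round(4),"before",R.inv().apply(np.array([x,y,z])-s["eef_pos"]).round(4))
    return s
```

```bash
python3 -c "
from h import *
go(.4947,-.1265,.12)"
```

```text
rot [-0.001  0.    -0.169] delta after rot [-0.4015 -0.6807  0.1277] before [-0.5101 -0.6034  0.1285]
```

Units first: shifts go in shares of 62.5 mm and turns go in units of 0.25 rad. So -0.04 m is -0.64, -0.03 m is -0.48, -0.085 rad is -0.34.

>>> tcp_steps:
  deltas:
    - {"rot": [0,0,-0.34]}
    - {"rot": [0,0,-0.336]}
    - {"d": [-0.48,-0.64,0]}
    - {"d": [-0.48,-0.64,0]}
    - {"d": [-0.48,-0.64,0]}
    - {"d": [-0.48,-0.64,0]}
    - {"d": [-0.48,-0.64,0]}
    - {"d": [-0.48,-0.64,0]}
    - {"d": [-0.48,-0.64,0]}
    - {"d": [-0.48,-0.64,0]}
  aperture: 0.085
  force: 60

```text
t: 1.35
eef_pos: [0.3793, 0.25, 0.2483]
orientation: [-0.0, 0.061, 0.998, 0.0]
wrist_force: [0.3, 0.4, 0.3]
gripper_width: 0.0851
grip_force: 0.0
```

>>> tcp_steps:
  deltas:
    - {"d": [-0.32,-0.72,0]}
    - {"d": [-0.32,-0.72,0]}
    - {"d": [-0.32,-0.72,0]}
    - {"d": [-0.32,-0.72,0]}
    - {"d": [-0.32,-0.72,0]}
    - {"d": [-0.32,-0.72,0.32]}
    - {"d": [-0.32,-0.72,0.48]}
    - {"d": [-0.32,-0.72,0.48]}
    - {"d": [0,0,0.48]}
    - {}

```text
t: 2.6
eef_pos: [0.4922, -0.1254, 0.1367]
orientation: [-0.002, 0.062, 0.998, -0.0]
wrist_force: [-0.3, -0.1, 0.4]
gripper_width: 0.0846
grip_force: 0.0
```

```bash
python3 -c "
from h import *
go(.4947,-.1265,.06)"
```

```text
rot [-0.001 -0.004 -0.001] delta after rot [-0.0027 -0.0008  0.0767] before [-0.003  -0.0007  0.0767]
```

>>> tcp_steps:
  deltas:
    - {"d": [-0.032,-0.016,0.48]}
    - {"d": [0,0,0.48]}
    - {"d": [0,0,0.4]}
    - {"d": [0,0,0.24]}
    - {}
    - {}

```text
t: 3.35
eef_pos: [0.4959, -0.1266, 0.0394]
orientation: [0.001, 0.061, 0.998, -0.0]
wrist_force: [-0.2, 0.1, 0.6]
gripper_width: 0.085
grip_force: 0.0
```

Run:
```python
from rig import manip,cams
import cv2,numpy as np,pickle
a=cams.capture("wrist");pickle.dump(a,open("w.pkl","wb"));b=cams.capture("scene")["color"][110:250,180:340]
cv2.imwrite("pics/w1.png",a["color"][:,:,::-1]);cv2.imwrite("pics/s1.png",cv2.resize(b,None,fx=4,fy=4)[:,:,::-1])
from h import *
go(.4947,-.1265,.02)
```

```text
rot [0.    0.001 0.   ] delta after rot [ 0.0012 -0.0001  0.0193] before [ 0.0013 -0.0001  0.0193]
```

View pics/w1.png

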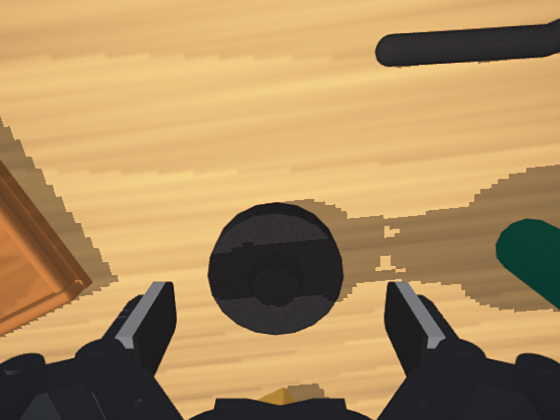

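View pics/s1.png

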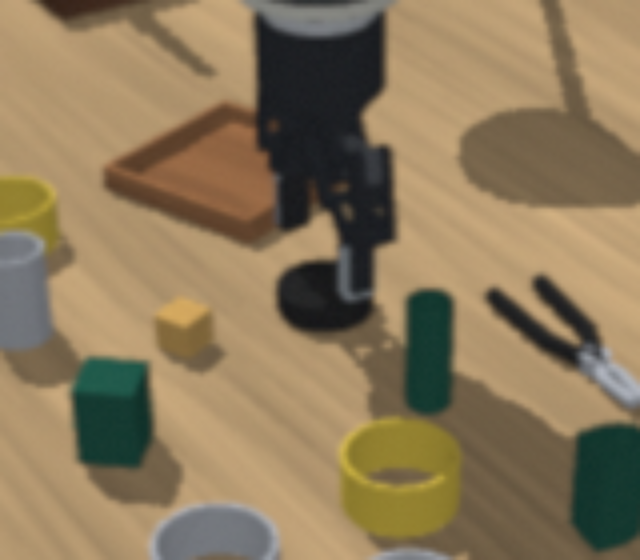

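The wrist view shows the disc (276,268) midway between the open pads (160 and 405), so I lower and close.

>>> tcp_steps:
  deltas:
    - {"d": [0.016,0,0.16]}
    - {"d": [0,0,0.176]}
    - {}
    - {}

```text
t: 3.95
eef_pos: [0.4943, -0.1266, 0.0172]
orientation: [-0.0, 0.061, 0.998, -0.0]
wrist_force: [-0.6, -0.4, -0.0]
gripper_width: 0.0849
grip_force: 0.0
```

>>> tcp_steps:
  deltas:
    - {}
    - {}
    - {}
    - {}
    - {}
    - {}
  aperture: 0.03
  force: 50

```text
t: 4.7
eef_pos: [0.4946, -0.1265, 0.0181]
orientation: [0.0, 0.061, 0.998, 0.0]
wrist_force: [-4.9, 0.4, 17.3]
gripper_width: 0.0596
grip_force: 49.8
```

Run:
```python
from rig import manip,cams
import cv2
a=cams.capture("wrist")["color"];b=cams.capture("scene")["color"][110:250,180:340]
cv2.imwrite("pics/g1.png",cv2.resize(b,None,fx=4,fy=4)[:,:,::-1])
```

```text
(no output)
```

View pics/g1.png

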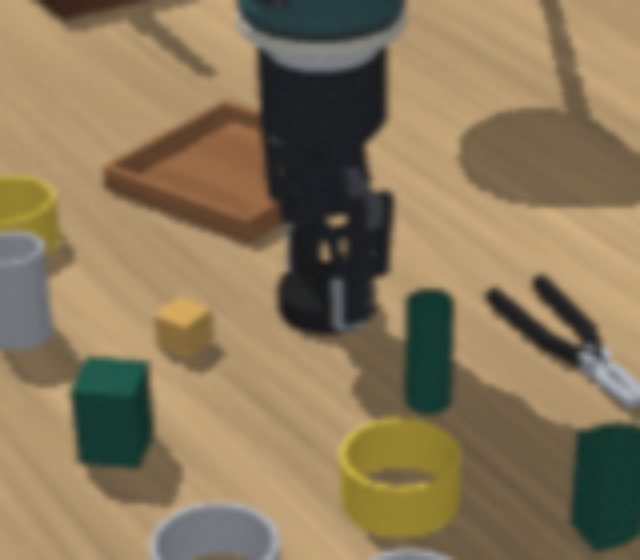

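Held (60 mm wide, fingertips just touching the bench). Lift and carry to the wide bay.

>>> tcp_steps:
  deltas:
    - {"d": [0,0,-0.32]}
    - {"d": [0,0,-0.64]}
    - {"d": [0,0,-0.8]}
    - {"d": [0,0,-0.48]}
    - {"d": [0,0.8,0]}
    - {"d": [0.16,0.8,0]}
    - {"d": [0.16,0.8,0]}
    - {"d": [0.16,0.8,0]}
    - {"d": [0.16,0.8,0]}
    - {"d": [0.16,0.8,0]}

```text
t: 6.05
eef_pos: [0.4811, 0.1791, 0.1576]
orientation: [0.0, 0.061, 0.998, 0.0]
wrist_force: [1.2, -1.1, -0.5]
gripper_width: 0.0594
grip_force: 55.1
```

>>> tcp_steps:
  deltas:
    - {"d": [0.16,0.8,0]}
    - {"d": [0.16,0.8,0]}
    - {"d": [0.16,0.8,0]}
    - {}
    - {}

```text
t: 6.68
eef_pos: [0.47, 0.3296, 0.1572]
orientation: [-0.0, 0.061, 0.998, -0.0]
wrist_force: [-0.2, -1.1, -0.3]
gripper_width: 0.0594
grip_force: 55.1
```

```bash
python3 -c "
from h import *
go(.438,.3276,.0255)"
```

```text
rot [-0.001 -0.     0.   ] delta after rot [ 0.0315 -0.0059  0.1317] before [ 0.0315 -0.0058  0.1317]
```

Converted, 0.0315 m is 0.504, 0.03 m is 0.48.

>>> tcp_steps:
  deltas:
    - {"d": [0.504,-0.096,0.32]}
    - {"d": [0,0,0.48]}
    - {"d": [0,0,0.48]}
    - {"d": [0,0,0.32]}
    - {"d": [0,0,0.24]}
    - {"d": [0,0,0.16]}
    - {"d": [0,0,0.08]}
    - {}
    - {}

```text
t: 7.8
eef_pos: [0.4383, 0.328, 0.0278]
orientation: [0.0, 0.061, 0.998, 0.0]
wrist_force: [-0.1, -0.7, -1.5]
gripper_width: 0.0594
grip_force: 55.1
```

```bash
python3 -c "
from h import *
go(.438,.3276,.0255)"
```

```text
rot [0. 0. 0.] delta after rot [ 0.0002 -0.0005  0.0023] before [ 0.0002 -0.0005  0.0023]
```

Converted, 0.002 m is 0.032.

>>> tcp_steps:
  deltas:
    - {"d": [0,0,0.032]}
    - {"d": [0,0,0.032]}
    - {}
    - {}

```text
t: 8.3
eef_pos: [0.4382, 0.3281, 0.0242]
orientation: [0.0, 0.061, 0.998, 0.0]
wrist_force: [-5.2, -4.1, 21.1]
gripper_width: 0.0594
grip_force: 57.2
```

>>> tcp_steps:
  deltas:
    - {}
    - {}
    - {}
  aperture: 0.072

```text
t: 8.68
eef_pos: [0.4381, 0.3279, 0.0232]
orientation: [0.0, 0.061, 0.998, -0.0]
wrist_force: [0.7, -0.6, 0.1]
gripper_width: 0.0721
grip_force: 0.0
```

>>> tcp_steps:
  deltas:
    - {"d": [0,0,-0.16]}
    - {"d": [0,0,-0.32]}
    - {"d": [0,0,-0.64]}
    - {"d": [0,0,-0.8]}
    - {"d": [0,0,-0.48]}
    - {}

```text
t: 9.43
eef_pos: [0.4389, 0.3286, 0.1761]
orientation: [0.001, 0.061, 0.998, 0.002]
wrist_force: [-0.2, 0.6, -0.3]
gripper_width: 0.0721
grip_force: 0.0
```

```bash
python3 -c "
from h import *
from rig import cams
c=cams.capture('wrist');pickle.dump(c,open('w.pkl','wb'));cv2.imwrite('pics/p1.png',c['color'][:,:,::-1])
go(.6545,.1975,.16)"
```

```text
rot [0.002 0.001 0.   ] delta after rot [-0.2306 -0.1031  0.0144] before [-0.2306 -0.1032  0.0145]
```

View pics/p1.png

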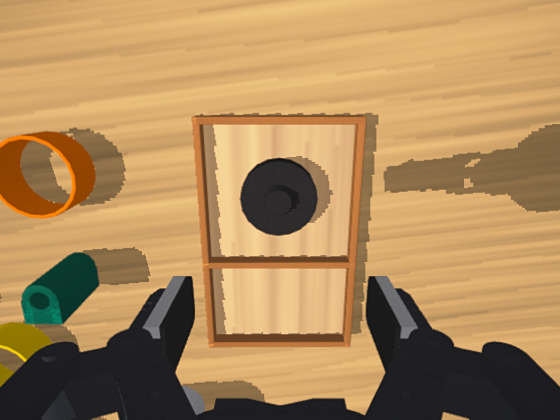

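The base sits boss-up in the wide bay, disc at (278,196), boss at (281,199). Next I measure it and move over the tall flask.

```bash
python3 -c "
from h import *
c=pickle.load(open('w.pkl','rb'))
k=blob(c,'black',(278,196));print(cv2.boundingRect(k),ray(c,cen(k),.015))
print(ray(c,(281,199),.032))
"
```

```text
(241, 158, 76, 77) [[0.43722364 0.32718388 0.015     ]]
[[0.43487928 0.32935585 0.032     ]]
```

>>> tcp_steps:
  deltas:
    - {"d": [-0.64,-0.288,0]}
    - {"d": [-0.8,-0.352,0]}
    - {"d": [-0.8,-0.352,0]}
    - {"d": [-0.8,-0.352,0]}
    - {"d": [-0.64,-0.288,0]}
    - {}
  aperture: 0.085

```text
t: 10.22
eef_pos: [0.6555, 0.1949, 0.1716]
orientation: [-0.0, 0.064, 0.998, -0.001]
wrist_force: [-1.2, -0.1, 0.0]
gripper_width: 0.0851
grip_force: 0.0
```

```bash
python3 -c "
from h import *
from rig import cams
c=cams.capture('wrist');cv2.imwrite('pics/p2.png',c['color'][:,:,::-1])
k=blob(c,'steel',(280,300));print(cv2.boundingRect(k),cen(k),ray(c,cen(k),.04))
go(.6545,.1975,.05)"
```

```text
(240, 162, 85, 102) [281.90181893 214.10013084] [[0.65910188 0.1944939  0.04      ]]
rot [-0.002 -0.002 -0.002] delta after rot [-0.0003  0.0007  0.1217] before [-0.0005  0.0009  0.1217]
```

View pics/p2.png

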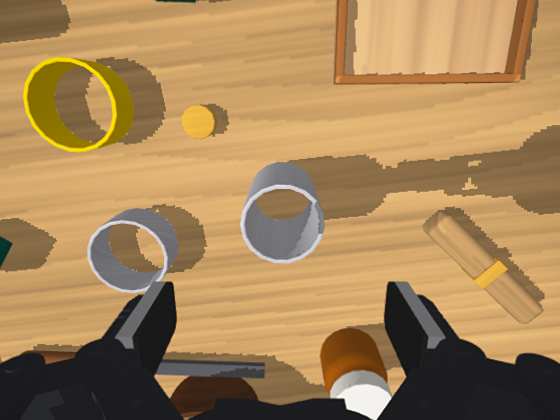

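The tall flask (282,214) is centred between the pads, and the short flask at (133,250) is clear of them. Descend and grip.

Converted, 0.04 m is 0.64, 0.03 m is 0.48.

>>> tcp_steps:
  deltas:
    - {"d": [0,0,0.64]}
    - {"d": [0,0,0.64]}
    - {"d": [0,0,0.48]}
    - {"d": [0,0,0.192]}
    - {}
    - {}

```text
t: 11.02
eef_pos: [0.6544, 0.1988, 0.0526]
orientation: [0.001, 0.061, 0.998, 0.0]
wrist_force: [0.7, -0.4, -0.6]
gripper_width: 0.0849
grip_force: 0.0
```

>>> tcp_steps:
  deltas:
    - {}
    - {}
    - {}
    - {}
    - {}
    - {}
  aperture: 0.03
  force: 50

```text
t: 11.78
eef_pos: [0.6543, 0.1985, 0.0524]
orientation: [0.001, 0.061, 0.998, 0.0]
wrist_force: [-2.6, -1.0, 9.3]
gripper_width: 0.0535
grip_force: 51.4
```

>>> tcp_steps:
  deltas:
    - {"d": [0,0,-0.48]}
    - {"d": [0,0,-0.8]}
    - {"d": [0,0,-0.8]}
    - {"d": [0,0,-0.48]}
    - {}

```text
t: 12.4
eef_pos: [0.6546, 0.1987, 0.2136]
orientation: [0.002, 0.061, 0.998, 0.001]
wrist_force: [0.1, -0.2, -4.2]
gripper_width: 0.0531
grip_force: 54.0
```

```bash
python3 -c "
from h import *
go(.437,.328,.2)"
```

```text
rot [0.002 0.003 0.   ] delta after rot [0.2319 0.1016 0.0136] before [0.2319 0.1017 0.013 ]
```

>>> tcp_steps:
  deltas:
    - {"d": [0.64,0.272,0]}
    - {"d": [0.8,0.352,0]}
    - {"d": [0.8,0.352,0]}
    - {"d": [0.8,0.352,0]}
    - {"d": [0.64,0.288,0]}
    - {}
    - {}

```text
t: 13.28
eef_pos: [0.4378, 0.3264, 0.2104]
orientation: [-0.0, 0.061, 0.998, -0.001]
wrist_force: [0.7, -1.1, -3.3]
gripper_width: 0.0529
grip_force: 54.0
```

```bash
python3 -c "
from h import *
from rig import cams
c=cams.capture('wrist');cv2.imwrite('pics/p3.png',c['color'][:,:,::-1]);pickle.dump(c,open('w.pkl','wb'))
go(.437,.328,.0775)"
```

```text
rot [-0.001 -0.    -0.001] delta after rot [0.0015 0.0017 0.133 ] before [0.0015 0.0018 0.133 ]
```

View pics/p3.png

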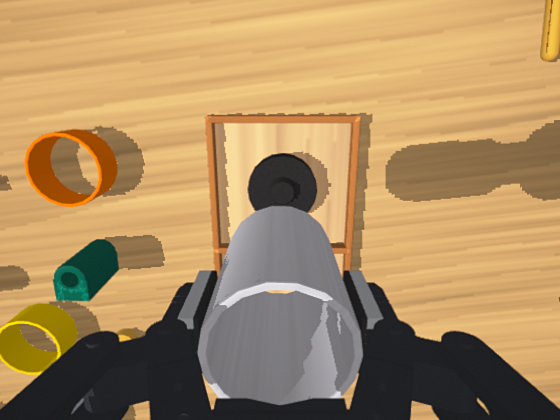

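The flask is upright in the jaws (lower edge near (279,207)), with the base at (283,183). I work out the flask's axis from its lower-edge point.

```bash
python3 -c "
from h import *
c=pickle.load(open('w.pkl','rb'))
xt=np.array([-np.cos(.123),np.sin(.123)])
e=ray(c,(279,207),.158)[0][:2];print('axis from bottom',e-.027*xt)
e=ray(c,(279,284),.238)[0][:2];print('axis from top rim',e-.027*xt)
print('base low edge',ray(c,(283,153),.018)[0][:2]-.031*xt, [ray(c,p,.02)[0] for p in ((248,186),(317,186))])
"
```

```text
axis from bottom [0.43849845 0.3246637 ]
axis from top rim [0.43860636 0.32484585]
base low edge [0.43634286 0.32811752] [array([0.43057557, 0.29738864, 0.02      ]), array([0.43818395, 0.35850285, 0.02      ])]
```

Converted, 0.0015 m is 0.024, 0.04 m is 0.64.

>>> tcp_steps:
  deltas:
    - {"d": [0.024,0.032,0.48]}
    - {"d": [0,0,0.64]}
    - {"d": [0,0,0.48]}
    - {"d": [0,0,0.24]}
    - {"d": [0,0,0.16]}
    - {"d": [0,0,0.064]}
    - {}
    - {}

```text
t: 14.32
eef_pos: [0.437, 0.3293, 0.083]
orientation: [0.0, 0.061, 0.998, 0.0]
wrist_force: [0.6, 0.2, -3.9]
gripper_width: 0.0533
grip_force: 53.9
```

>>> tcp_steps:
  deltas:
    - {"d": [0,0,0.032]}
    - {}
    - {}

```text
t: 14.7
eef_pos: [0.4367, 0.3291, 0.0803]
orientation: [0.0, 0.061, 0.998, -0.0]
wrist_force: [0.4, -0.7, -2.9]
gripper_width: 0.0528
grip_force: 53.9
```

Converted, 0.002 m is 0.032, 0.001 m is 0.016.

>>> tcp_steps:
  deltas:
    - {"d": [0,0,0.032]}
    - {"d": [0,0,0.016]}
    - {}
    - {}

```text
t: 15.2
eef_pos: [0.4367, 0.329, 0.0773]
orientation: [0.0, 0.061, 0.998, -0.0]
wrist_force: [-0.9, -0.0, -3.2]
gripper_width: 0.0532
grip_force: 53.9
```

>>> tcp_steps:
  deltas:
    - {"d": [0,0,0.016]}
    - {}
    - {}

```text
t: 15.58
eef_pos: [0.4368, 0.3291, 0.0764]
orientation: [0.0, 0.061, 0.998, 0.0]
wrist_force: [-0.2, -0.0, 1.8]
gripper_width: 0.0532
grip_force: 54.3
```

>>> tcp_steps:
  deltas:
    - {}
    - {}
    - {}
    - {}
  aperture: 0.08

```text
t: 16.08
eef_pos: [0.4367, 0.3291, 0.0763]
orientation: [0.0, 0.061, 0.998, -0.0]
wrist_force: [-0.5, 0.7, -0.4]
gripper_width: 0.0799
grip_force: 0.0
```

>>> tcp_steps:
  deltas:
    - {"d": [0,0,-0.32]}
    - {"d": [0,0,-0.64]}
    - {"d": [0,0,-0.8]}
    - {"d": [0,0,-0.48]}
    - {}

```text
t: 16.7
eef_pos: [0.4374, 0.3297, 0.2184]
orientation: [0.001, 0.061, 0.998, 0.001]
wrist_force: [-0.4, -0.6, -0.1]
gripper_width: 0.0799
grip_force: 0.0
```

```bash
python3 -c "
from h import *
from rig import cams
c=cams.capture('wrist');cv2.imwrite('pics/p4.png',c['color'][:,:,::-1]);pickle.dump(c,open('w.pkl','wb'))
go(.4885,.141,.12)"
```

```text
rot [0.001 0.001 0.   ] delta after rot [-0.0744 -0.1806  0.0969] before [-0.0742 -0.1807  0.0967]
```

View pics/p4.png

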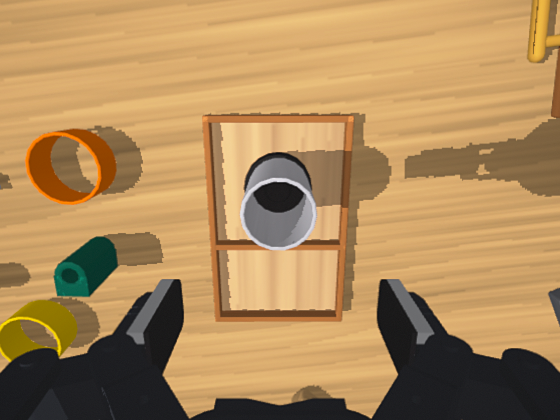

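The tall flask stands on the base, centred in the wide bay: rim at (278,214), base showing concentrically behind it at (278,182). Next, the flat wax.

>>> tcp_steps:
  deltas:
    - {"d": [-0.32,-0.72,0]}
    - {"d": [-0.32,-0.72,0]}
    - {"d": [-0.32,-0.72,0]}
    - {"d": [-0.224,-0.72,0]}
    - {"d": [0,0,0.48]}
    - {"d": [0,0,0.48]}
    - {"d": [0,0,0.32]}
    - {}
    - {}
  aperture: 0.06

```text
t: 17.88
eef_pos: [0.4882, 0.1413, 0.1366]
orientation: [-0.0, 0.061, 0.998, -0.0]
wrist_force: [0.8, 0.5, 0.6]
gripper_width: 0.06
grip_force: 0.0
```

```bash
python3 -c "
from h import *
from rig import cams
c=cams.capture('wrist');cv2.imwrite('pics/p5.png',c['color'][:,:,::-1]);pickle.dump(c,open('w.pkl','wb'))
go(.4885,.141,.036)"
```

```text
rot [0.    0.001 0.   ] delta after rot [-0.0002 -0.0004  0.1008] before [-1.000e-04 -4.000e-04  1.008e-01]
```

View pics/p5.png

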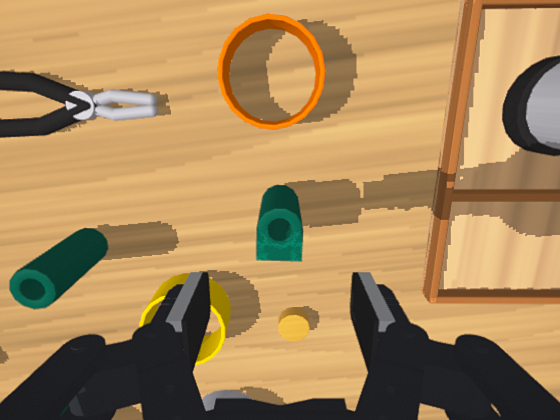

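The flat wax (280,225) is upright, square to the jaws and midway between the pads; nothing is under the fingers. Descend and grip.

```bash
python3 -c "
from h import *
c=pickle.load(open('w.pkl','rb'));print(ray(c,[(279,262),(280,229)],.06))"
```

```text
[[0.50442441 0.13752453 0.06      ]
 [0.48311725 0.14079599 0.06      ]]
```

>>> tcp_steps:
  deltas:
    - {"d": [0,0,0.64]}
    - {"d": [0,0,0.64]}
    - {"d": [0,0,0.32]}
    - {}
    - {}

```text
t: 18.55
eef_pos: [0.4888, 0.1416, 0.0375]
orientation: [0.001, 0.061, 0.998, 0.0]
wrist_force: [0.5, -0.4, 0.5]
gripper_width: 0.06
grip_force: 0.0
```

>>> tcp_steps:
  deltas:
    - {}
    - {}
    - {}
    - {}
    - {}
    - {}
  aperture: 0.01
  force: 30

```text
t: 19.3
eef_pos: [0.4886, 0.1416, 0.0372]
orientation: [0.001, 0.061, 0.998, 0.0]
wrist_force: [-2.1, 0.4, 10.3]
gripper_width: 0.0276
grip_force: 31.0
```

Converted, -0.05 m is -0.8, 0.045 m is 0.72.

>>> tcp_steps:
  deltas:
    - {"d": [0,0,-0.48]}
    - {"d": [0,0,-0.8]}
    - {"d": [0,0,-0.64]}
    - {"d": [-0.112,0.72,0]}
    - {"d": [-0.112,0.72,0]}
    - {"d": [-0.112,0.72,0]}
    - {"d": [-0.112,0.64,0]}
    - {}
    - {}

```text
t: 20.42
eef_pos: [0.5372, 0.311, 0.1563]
orientation: [-0.0, 0.062, 0.998, -0.0]
wrist_force: [-0.7, -0.4, 0.6]
gripper_width: 0.0275
grip_force: 29.9
```

```bash
python3 -c "
from h import *
go(.539,.315,.0435)"
```

```text
rot [-0.001  0.    -0.   ] delta after rot [-0.0012  0.0042  0.1128] before [-0.0012  0.0043  0.1128]
```

Converted, 0.03 m is 0.48, 0.025 m is 0.4.

>>> tcp_steps:
  deltas:
    - {"d": [-0.016,0.064,0.48]}
    - {"d": [0,0,0.48]}
    - {"d": [0,0,0.4]}
    - {"d": [0,0,0.24]}
    - {"d": [0,0,0.128]}
    - {"d": [0,0,0.048]}
    - {}
    - {}

```text
t: 21.42
eef_pos: [0.5391, 0.3156, 0.0459]
orientation: [0.0, 0.061, 0.998, 0.0]
wrist_force: [0.3, 0.4, -0.4]
gripper_width: 0.0281
grip_force: 29.9
```

>>> tcp_steps:
  deltas:
    - {"d": [0,0,0.016]}
    - {"d": [0,0,0.016]}
    - {}
    - {}

```text
t: 21.92
eef_pos: [0.5388, 0.3154, 0.0433]
orientation: [-0.0, 0.061, 0.998, -0.0]
wrist_force: [0.3, 0.8, -0.3]
gripper_width: 0.0279
grip_force: 29.9
```

>>> tcp_steps:
  deltas:
    - {"d": [0,0,0.016]}
    - {}
    - {}

```text
t: 22.3
eef_pos: [0.5389, 0.3154, 0.0432]
orientation: [0.0, 0.061, 0.998, 0.0]
wrist_force: [-6.4, -2.7, 15.5]
gripper_width: 0.0279
grip_force: 31.8
```

>>> tcp_steps:
  deltas:
    - {}
    - {}
    - {}
    - {}
  aperture: 0.06

```text
t: 22.8
eef_pos: [0.5388, 0.3154, 0.0422]
orientation: [-0.0, 0.061, 0.998, -0.0]
wrist_force: [-0.8, -0.1, 0.2]
gripper_width: 0.0597
grip_force: 0.0
```

>>> tcp_steps:
  deltas:
    - {"d": [0,0,-0.32]}
    - {"d": [0,0,-0.64]}
    - {"d": [0,0,-0.8]}
    - {"d": [0,0,-0.48]}
    - {}

```text
t: 23.42
eef_pos: [0.5399, 0.316, 0.186]
orientation: [0.002, 0.061, 0.998, 0.002]
wrist_force: [1.2, 0.4, -0.1]
gripper_width: 0.0597
grip_force: 0.0
```

```bash
python3 -c "
from h import *
from rig import cams
c=cams.capture('wrist');cv2.imwrite('pics/p6.png',c['color'][:,:,::-1])
go(.684,.0698,.18)"
```

```text
rot [0.002 0.002 0.   ] delta after rot [-0.1739 -0.2262  0.0042] before [-0.1738 -0.2263  0.0041]
```

View pics/p6.png

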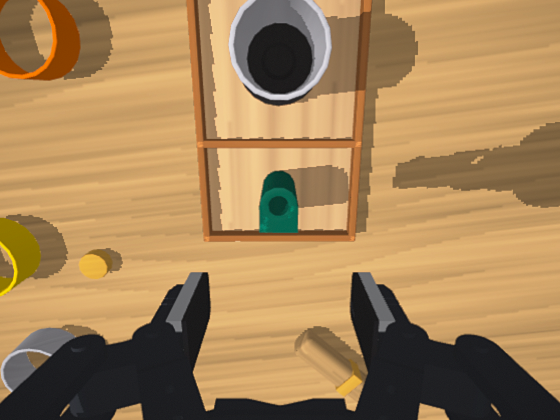

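The base with the flask around its boss is seen at (278,57), and the flat wax stands upright in the narrow bay at (278,205), so kit one is complete. Next I turn towards the open tray's alignment and go to the short flask.

>>> tcp_steps:
  deltas:
    - {"d": [-0.544,-0.72,0]}
    - {"d": [-0.56,-0.72,0]}
    - {"d": [-0.56,-0.72,0]}
    - {"d": [-0.56,-0.72,0]}
    - {"d": [-0.544,-0.736,0]}
    - {"rot": [0,0,0.64]}
    - {"rot": [0,0,0.64]}
    - {"rot": [0,0,0.64]}
    - {"rot": [0,0,0.64]}
    - {"rot": [0,0,0.64]}
  aperture: 0.085

```text
t: 24.72
eef_pos: [0.6823, 0.0699, 0.1816]
orientation: [-0.001, 0.448, 0.894, -0.001]
wrist_force: [0.0, 0.1, -0.7]
gripper_width: 0.0848
grip_force: 0.0
```

>>> tcp_steps:
  deltas:
    - {"d": [0,0,0.32],"rot": [0,0,0.64]}
    - {"d": [0,0,0.32],"rot": [0,0,0.536]}
    - {}
    - {}

```text
t: 25.22
eef_pos: [0.683, 0.0699, 0.1428]
orientation: [0.0, 0.57, 0.821, -0.0]
wrist_force: [-0.7, -0.1, 0.7]
gripper_width: 0.0853
grip_force: 0.0
```

```bash
python3 -c "
from h import *
from rig import cams
c=cams.capture('wrist');cv2.imwrite('pics/p7.png',c['color'][:,:,::-1]);pickle.dump(c,open('w.pkl','wb'))
uv=proj(c,[.684,.07,.016])[0];k=blob(c,'steel',uv);print(uv,cv2.boundingRect(k),ray(c,cen(k),.016))
go(.684,.0698,.024,-1.217)"
```

```text
[283.77703273 209.35639642] (234, 165, 93, 96) [[0.68251383 0.0661885  0.016     ]]
rot [0.001 0.    0.003] delta after rot [-0.0004  0.0008  0.1191] before [-0.0003  0.0007  0.1191]
```

Converted, 0.04 m is 0.64, 0.03 m is 0.48.

>>> tcp_steps:
  deltas:
    - {"d": [-0.016,0,0.64]}
    - {"d": [0,0,0.64]}
    - {"d": [0,0,0.48]}
    - {"d": [0,0,0.144]}
    - {}
    - {}

```text
t: 26.02
eef_pos: [0.6841, 0.069, 0.0249]
orientation: [0.001, 0.571, 0.821, 0.001]
wrist_force: [0.3, 0.7, -0.6]
gripper_width: 0.085
grip_force: 0.0
```

>>> tcp_steps:
  deltas:
    - {}
    - {}
    - {}
    - {}
    - {}
    - {}
  aperture: 0.04
  force: 50

```text
t: 26.78
eef_pos: [0.6837, 0.0691, 0.0249]
orientation: [0.0, 0.571, 0.821, 0.001]
wrist_force: [-4.9, 0.4, 15.0]
gripper_width: 0.0627
grip_force: 51.7
```

Converted, -0.05 m is -0.8, -0.034 m is -0.544.

>>> tcp_steps:
  deltas:
    - {"d": [0,0,-0.48]}
    - {"d": [0,0,-0.8]}
    - {"d": [0,0,-0.8]}
    - {"d": [-0.432,-0.544,0]}
    - {"d": [-0.432,-0.544,0]}
    - {"d": [-0.432,-0.544,0]}
    - {"d": [-0.432,-0.544,0]}
    - {"d": [-0.432,-0.544,0]}
    - {"d": [-0.432,-0.544,0]}
    - {"d": [-0.432,-0.544,0]}

```text
t: 28.02
eef_pos: [0.5247, -0.1918, 0.1538]
orientation: [0.0, 0.571, 0.821, 0.0]
wrist_force: [1.1, 0.1, -0.8]
gripper_width: 0.0624
grip_force: 55.7
```

>>> tcp_steps:
  deltas:
    - {"d": [-0.432,-0.544,0]}
    - {"d": [-0.432,-0.544,0]}
    - {"d": [-0.432,-0.576,0]}
    - {}
    - {}

```text
t: 28.65
eef_pos: [0.4563, -0.3024, 0.1535]
orientation: [0.0, 0.572, 0.821, 0.0]
wrist_force: [-0.3, 1.0, -3.1]
gripper_width: 0.0627
grip_force: 55.6
```

```bash
python3 -c "
from h import *
go(.4555,-.304,.0325,-1.217)"
```

```text
rot [ 0.001 -0.     0.   ] delta after rot [-0.0012 -0.0013  0.121 ] before [-0.0012 -0.0014  0.121 ]
```

Converted, 0.035 m is 0.56, 0.03 m is 0.48.

>>> tcp_steps:
  deltas:
    - {"d": [-0.016,-0.016,0.48]}
    - {"d": [0,0,0.56]}
    - {"d": [0,0,0.48]}
    - {"d": [0,0,0.24]}
    - {"d": [0,0,0.16]}
    - {}
    - {}

```text
t: 29.52
eef_pos: [0.4558, -0.3043, 0.0341]
orientation: [0.001, 0.571, 0.821, 0.0]
wrist_force: [0.4, 0.2, -1.3]
gripper_width: 0.0622
grip_force: 55.6
```

>>> tcp_steps:
  deltas:
    - {"d": [0,0,0.016]}
    - {"d": [0,0,0.016]}
    - {}
    - {}

```text
t: 30.02
eef_pos: [0.4554, -0.3041, 0.0314]
orientation: [0.0, 0.572, 0.821, -0.0]
wrist_force: [-0.2, -0.6, -1.2]
gripper_width: 0.0626
grip_force: 55.6
```

Converted, 0.001 m is 0.016.

>>> tcp_steps:
  deltas:
    - {"d": [0,0,0.016]}
    - {}
    - {}

```text
t: 30.4
eef_pos: [0.4554, -0.3042, 0.0309]
orientation: [0.0, 0.572, 0.821, 0.0]
wrist_force: [-4.6, 3.5, 13.2]
gripper_width: 0.0625
grip_force: 57.1
```

>>> tcp_steps:
  deltas:
    - {}
    - {}
    - {}
    - {}
  aperture: 0.074

```text
t: 30.9
eef_pos: [0.4554, -0.3041, 0.0303]
orientation: [-0.0, 0.572, 0.821, -0.0]
wrist_force: [0.3, -0.5, -0.2]
gripper_width: 0.0739
grip_force: 0.0
```

>>> tcp_steps:
  deltas:
    - {"d": [0,0,-0.32]}
    - {"d": [0,0,-0.64]}
    - {"d": [0,0,-0.8]}
    - {"d": [0,0,-0.48]}
    - {}

```text
t: 31.52
eef_pos: [0.4562, -0.3047, 0.1734]
orientation: [0.002, 0.572, 0.821, 0.001]
wrist_force: [0.3, 0.6, -0.8]
gripper_width: 0.0744
grip_force: 0.0
```

```bash
python3 -c "
from h import *
from rig import cams
c=cams.capture('wrist')
uv=proj(c,[.4555,-.304,.022])[0];k=blob(c,'steel',uv);print(uv,cv2.boundingRect(k),ray(c,cen(k),.022))
go(.5,-.0075,.18,-1.217)"
```

```text
[280.95022521 198.33554922] (236, 157, 85, 88) [[ 0.45443854 -0.30679072  0.022     ]]
rot [0.002 0.001 0.   ] delta after rot [ 0.2629  0.1443 -0.0081] before [ 0.2629  0.1444 -0.0082]
```

>>> tcp_steps:
  deltas:
    - {"d": [0.688,0.384,0]}
    - {"d": [0.704,0.384,0]}
    - {"d": [0.704,0.384,0]}
    - {"d": [0.704,0.384,0]}
    - {"d": [0.704,0.384,0]}
    - {"d": [0.704,0.384,0]}
    - {"d": [0,0,0.32]}
    - {}
    - {}
  aperture: 0.06

```text
t: 32.7
eef_pos: [0.4992, -0.0084, 0.1506]
orientation: [0.0, 0.572, 0.82, -0.0]
wrist_force: [1.2, -0.7, -0.4]
gripper_width: 0.0602
grip_force: 0.0
```

```bash
python3 -c "
from h import *
from rig import cams
c=cams.capture('wrist')
uv=proj(c,[.5,-.0075,.035])[0];k=blob(c,'green',uv);print(uv,cv2.boundingRect(k),ray(c,cen(k),.035))
go(.5,-.0075,.06,-1.217)"
```

```text
[284.06667732 213.13487336] (261, 186, 43, 67) [[ 0.50031931 -0.01278774  0.035     ]]
rot [ 0.     0.    -0.001] delta after rot [0.0005 0.0009 0.0908] before [0.0006 0.0009 0.0908]
```

Units first: shifts go in shares of 62.5 mm and turns go in units of 0.25 rad. So 0.04 m is 0.64, 0.035 m is 0.56.

>>> tcp_steps:
  deltas:
    - {"d": [-0.016,0.016,0.64]}
    - {"d": [0,0,0.56]}
    - {"d": [0,0,0.256]}
    - {}
    - {}

```text
t: 33.38
eef_pos: [0.5013, -0.0082, 0.0605]
orientation: [0.001, 0.572, 0.82, 0.001]
wrist_force: [0.6, -0.7, -0.0]
gripper_width: 0.0599
grip_force: 0.0
```

>>> tcp_steps:
  deltas:
    - {}
    - {}
    - {}
    - {}
    - {}
    - {}
  aperture: 0.01
  force: 30

```text
t: 34.12
eef_pos: [0.501, -0.008, 0.06]
orientation: [0.0, 0.572, 0.821, 0.0]
wrist_force: [-1.6, 0.5, 10.0]
gripper_width: 0.0275
grip_force: 28.9
```

>>> tcp_steps:
  deltas:
    - {"d": [0,0,-0.32]}
    - {"d": [0,0,-0.64]}
    - {"d": [0,0,-0.8]}
    - {"d": [0,0,-0.48]}
    - {}

```text
t: 34.75
eef_pos: [0.5015, -0.0078, 0.2013]
orientation: [0.001, 0.571, 0.821, 0.002]
wrist_force: [-0.8, -0.1, -1.8]
gripper_width: 0.0275
grip_force: 29.8
```

```bash
python3 -c "
from h import *
from rig import cams
c=cams.capture('wrist');cv2.imwrite('pics/p8.png',c['color'][:,:,::-1])
go(.455,-.304,.2,-1.217)"
```

```text
rot [ 0.002 -0.     0.001] delta after rot [-0.2621 -0.1457 -0.    ] before [-0.2619 -0.1459 -0.0004]
```

Converted, -0.044 m is -0.704, -0.043 m is -0.688.

>>> tcp_steps:
  deltas:
    - {"d": [-0.688,-0.384,0]}
    - {"d": [-0.704,-0.384,0]}
    - {"d": [-0.704,-0.384,0]}
    - {"d": [-0.704,-0.384,0]}
    - {"d": [-0.704,-0.4,0]}
    - {"d": [-0.688,-0.4,0]}
    - {}
    - {}

```text
t: 35.8
eef_pos: [0.4541, -0.304, 0.1984]
orientation: [-0.001, 0.572, 0.82, -0.0]
wrist_force: [-0.2, 0.5, -0.6]
gripper_width: 0.0274
grip_force: 29.8
```

```bash
python3 -c "
from h import *
from rig import cams
c=cams.capture('wrist')
g=blob(c,'green',proj(c,[.455,-.304,.175])[0]);print('wax',cv2.boundingRect(g))
k=blob(c,'steel',proj(c,[.455,-.304,.022])[0]);print('flask',cv2.boundingRect(k),proj(c,[.455,-.304,.022]))
go(.4553,-.3041,.068,-1.217)"
```

```text
wax (243, 225, 74, 126)
flask (243, 155, 78, 78) [[283.20540749 192.47658836]]
rot [-0.001 -0.001  0.001] delta after rot [-0.0009  0.0005  0.1306] before [-0.001   0.0006  0.1306]
```

Converted, 0.04 m is 0.64, 0.03 m is 0.48.

>>> tcp_steps:
  deltas:
    - {"d": [-0.008,0.008,0.48]}
    - {"d": [0,0,0.64]}
    - {"d": [0,0,0.48]}
    - {"d": [0,0,0.24]}
    - {"d": [0,0,0.16]}
    - {"d": [0,0,0.064]}
    - {}
    - {}

```text
t: 36.85
eef_pos: [0.4554, -0.3049, 0.0709]
orientation: [0.0, 0.572, 0.821, 0.0]
wrist_force: [0.3, 0.1, -0.5]
gripper_width: 0.0273
grip_force: 29.8
```

>>> tcp_steps:
  deltas:
    - {"d": [0,0,0.016]}
    - {"d": [0,0,0.016]}
    - {}
    - {}

```text
t: 37.35
eef_pos: [0.4551, -0.3048, 0.0684]
orientation: [0.0, 0.572, 0.821, -0.0]
wrist_force: [-0.5, -0.2, -0.7]
gripper_width: 0.0273
grip_force: 29.8
```

Converted, 0.001 m is 0.016.

>>> tcp_steps:
  deltas:
    - {"d": [0,0,0.016]}
    - {"d": [0,0,0.016]}
    - {}
    - {}

```text
t: 37.85
eef_pos: [0.4551, -0.3047, 0.0663]
orientation: [0.0, 0.572, 0.821, -0.0]
wrist_force: [-0.6, 0.4, -0.1]
gripper_width: 0.0276
grip_force: 29.8
```

>>> tcp_steps:
  deltas:
    - {"d": [0,0,0.008]}
    - {}
    - {}

```text
t: 38.22
eef_pos: [0.4552, -0.3049, 0.0661]
orientation: [0.0, 0.572, 0.821, 0.0]
wrist_force: [-0.8, 1.8, 5.0]
gripper_width: 0.0273
grip_force: 30.2
```

>>> tcp_steps:
  deltas:
    - {}
    - {}
    - {}
    - {}
  aperture: 0.055

```text
t: 38.72
eef_pos: [0.4551, -0.3047, 0.0658]
orientation: [-0.0, 0.572, 0.821, -0.0]
wrist_force: [0.2, 0.5, -0.1]
gripper_width: 0.055
grip_force: 0.0
```

>>> tcp_steps:
  deltas:
    - {"d": [0,0,-0.32]}
    - {"d": [0,0,-0.64]}
    - {"d": [0,0,-0.8]}
    - {"d": [0,0,-0.48]}
    - {"d": [0.8,-0.48,0]}
    - {"d": [0.8,-0.48,0]}
    - {"d": [0.8,-0.48,0]}
    - {"d": [0.64,-0.32,0]}
    - {}
    - {}

```text
t: 39.98
eef_pos: [0.2969, -0.1729, 0.208]
orientation: [-0.0, 0.572, 0.82, 0.0]
wrist_force: [0.1, -0.3, 0.1]
gripper_width: 0.055
grip_force: 0.0
```

Run:
```python
from h import *
from rig import cams
t=cams.capture("top")["color"];s=cams.capture("scene")["color"]
z=lambda a:cv2.resize(a,(400,300),interpolation=cv2.INTER_CUBIC)
im=np.vstack([np.hstack([z(t),z(s)]),np.hstack([z(t[220:325,380:520]),z(s[230:335,330:470])])])
cv2.imwrite("pics/final.png",im[:,:,::-1])
```

```text
(no output)
```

View pics/final.png

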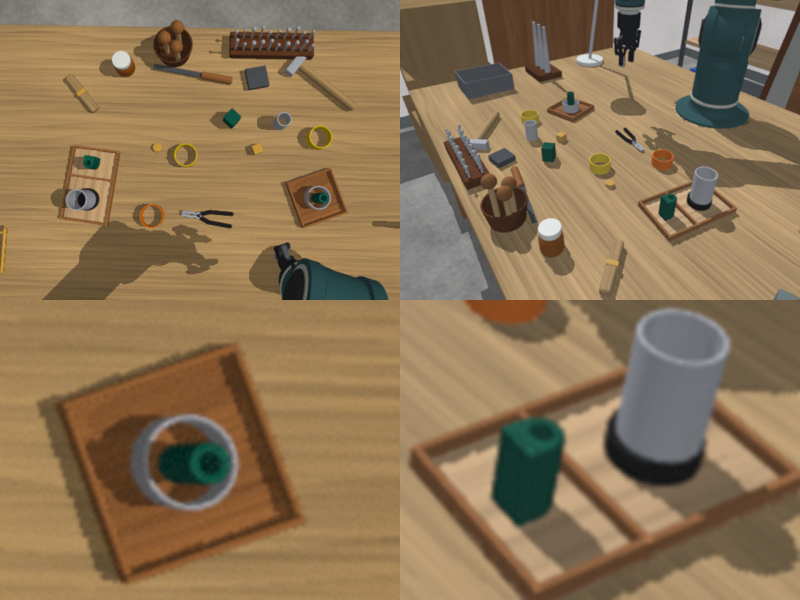

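The last picture shows both kits as asked: flask on base at (663,390), flat wax upright at (530,468), and the round wax upright inside the short flask at (190,463). The slim flask and square block haven't moved. Handing in.

```bash
python3 -c "
from rig import ticket
print(ticket.hand_in())"
```

```text
the job is handed in; nothing more can be done
None
```

Both casting kits are in their trays as asked, confirmed in the final camera view, and I handed the job in at about 40 s of the 144 s allowed.

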